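Swap the broken hinge pin of a television wall bracket

ROBOT

A 6-joint arm with a two-finger parallel gripper is mounted at the origin on the work surface. World frame = base frame: x ahead of the robot, y to its left, z up, the work surface at z = 0. Lengths are in m, angles in rad, forces in N, time in s.
With the tool pointing down it reaches from about 0.35 to 0.725 m from the base axis. Payload 4.3 kg.
Tool frame: the origin (TCP) lies at the very end of the fingers, on their centre line; the grasp point (between the pads) lies 19 mm behind it; z points along the fingers, y is the line along which they close (so a half turn about z gives the same grasp; the last joint's range is limited). The gripper opens to 85 mm and grips with 20 to 120 N. Pads are 22 mm wide; open, the fingers measure 114 mm over their backs; the gripper's body (76 mm by 85 mm) begins 54 mm behind the grasp point. The pads swing forward as they close: fully open they stand 13 mm farther back than shut.
Start: joints at [1.088, 0.377, 0.081, 1.274, 0, 1.46], TCP at [0.209, 0.536, 0.231] pointing down, gripper open.
Joint ranges: [-2.72, 2.72], [-0.84, 1.66], [-1.02, 1.22], [-1.77, 2.12], [-1.37, 1.28], [-3.14, 3.14]. Speed limits (rad/s): [2.57, 2.57, 3.14, 3.14, 3.14, 3.14].

INTERFACE

Orientations are given as a 3x3 rotation matrix whose columns are the frame's x, y, z axes.
In Python, from rig import r gives the robot as it stands. The module is installed in compiled form; this text tells all that it offers.
- The arm moves only by the shell command python3 -m creep 'ROWS' [OPENING] [FORCE]. ROWS is JSON, a list of rows, each an object of numbers: "dx", "dy", "dz": the shift along the tool's x, y, z in mm; "rx", "ry", "rz": the turn, a rotation vector about the tool's x, y, z in rad. In form: [{"dx": .., "dy": .., "dz": .., "rx": .., "ry": .., "rz": ..}, ...]. A call has 1 to 12 rows; each row is the pose to reach, as a shift and turn from the pose commanded when the call began, along the tool's axes at that moment; what a row does not reach only later rows make up. A row lasts 1/12 s, in which the tool goes at most 41.7 mm and 7.16 degrees, less where a joint would pass 70% of its speed; a pose out of reach is approached as far as the arm can. A call with a gripper value outside its range is refused whole. OPENING is the gripper's target within -1 to 1 (fully open at 1, half-way at 0, shut at -1), set as the call begins (- or left out, the last holds). The fingers move at their own pace and stop on an object; FORCE is the grip in N (left out, the last holds). Time passes only in rows, so rows that repeat a pose let the fingers close. It gives the time, the measured TCP pose, the force, the opening and the grip force at its end, in the units of the state.
- r.observe(): the state, without advancing time (a new reading comes with each control period).
- r.get_image(name): name is "scene" or "top" or "wrist"; returns the picture (400x640x3 uint8, red, green, blue); there is no depth.
- r.get_calibration(name): a dict with "intrinsics" (3x3 intrinsics, pixels), "rvec" (rotation vector, rad) and "tvec" (3), from world to camera coordinates, as OpenCV has them; the wrist camera has in their place "hand_eye" (4x4, takes a point from camera to tool coordinates, whose origin is the TCP and whose axes are the flange's). Camera axes: x right, y down, z forward; pixel columns grow to the right and rows downward; lengths in m; the calibration is good to about 2 mm. A picture is of the moment at which its call begins: read the wrist's pose just before it. get_calibration takes no time and is no camera call.
- r.close_job(): hands the job in; it is judged then, once.
Trained networks look in the newest picture that a camera, given by its name, has taken for a name from the list of things; names that differ only in an ending like _2 or _b are one class to them, and where a whole thing is asked for, a point or a joint stands for the part that bears it (a point fixed in the world has none). Each returns a list of dicts, best first, with "score" (0 to 1); they miss things now and then, are a little off and sometimes report something else, mostly with a low value. They report only what shows in the picture. A call takes as long as a camera call.
- r.find_in(camera, query): "extent" ([centre column, centre row, width, height] in pixels, round what is visible of it).
- r.silhouettes(camera, query): "region" (400x640 bool, what is visible of it) and "extent" ([centre column, centre row, width, height] in pixels, round what is visible of it).
The state is a dict: "clock": time; "q": joint angles; "qd": joint speeds; "tau": joint torques, N m; "tool_pos": TCP position; "ee_rot": TCP orientation; "wrist_force": force on the tool from outside, world axes, zero at the start; "torque": the same for the moment, N m; "grip_width": finger opening in m; "grasp_force": force on a finger pad.
Only numpy, scipy, OpenCV 4.12 (cv2) and the standard library are available. Lean on these libraries where they do the work, as an engineer would, in place of code of your own. Each camera call takes 0.05 s, during which the arm holds its last target. There are 200 camera calls.

TASK

Pull the broken pin stub out of the upper bushing of the wall-bracket hinge and drop it into the tilted steel scrap bin, leaving the other things on the bench where they are. Then take the long new pin from its wooden stand, thread it from above through the upper bushing and on through the lower one, and finish while still holding it there in the gripper, upright, its point standing out below the lower bushing and its head a finger's width (about 20 mm) clear above the upper bushing, so that I can push the clip on from below.

Things in the scene. Friction and masses are not known exactly. Their poses are not given: they have to be found in the camera images.
- hinge: Dark steel TV wall-bracket hinge, fixed. Origin on the bushings' common vertical axis at bench height. Base plate 120 x 90 x 8 mm. Two lugs 44 x 44 mm, one above the other, centred on the axis: 60 to 75 mm and 125 to 140 mm high, each with a 13 mm vertical through bore (bushing) with a brass rim. Upright web 22 to 36 mm from the axis on the -x side; nothing above 140 mm.
- upper_mouth (a point): Centre of the upper bushing's top mouth, 140 mm above the bench.
- lower_mouth (a point): Centre of the lower bushing's top mouth, 75 mm above the bench, straight below the upper one.
- stub: Broken old steel pin, loose, 76 mm long, about 0.13 kg: round shank 10 mm thick, 40 mm long; round ribbed head 22 mm thick, 36 mm tall. Origin at the shank's lower end, z towards the head. It starts hanging upright in the upper bushing, head resting on the upper lug (head 140 to 176 mm above the bench).
- stub_mid (a point): Point on the stub's axis halfway along its length, 38 mm from its lower end.
- pin: Long new steel pin, loose, 166 mm long, about 0.19 kg: round shank 10 mm thick, 130 mm long, its last 8 mm tapering to a 5 mm point; round ribbed head 22 mm thick, 36 mm tall. Origin at the point (lower end), z towards the head. It starts upright in the wooden stand, point 6 mm and head 136 to 172 mm above the bench.
- pin_neck (a point): Point on the pin's axis where the shank meets the underside of the head, 130 mm from the point.
- stand: Wooden block 70 x 70 x 50 mm, fixed, with an 11 mm vertical hole 44 mm deep in the middle of its top. Origin at the centre of its underside.
- bin: Open steel scrap bin, fixed, 150 x 140 mm, 100 mm deep, on a low cradle, tilted 0.26 rad so that its mouth leans to its own +x side; a few bent clips fixed on its floor. Origin at the centre of the cradle's underside on the bench, z up. Rim about 103 mm high on the +x side, 142 mm on the -x side.
- bin_mid (a point): Centre of the bin's inside space, 74 mm above the bench.
- valve: Bystander: green glass valve with a black foot, 30 mm in diameter, 76 mm tall, standing. Origin under its centre.
- speaker_frame: Bystander: black plastic speaker cone frame, 100 mm across, 34 mm high. Origin under its centre.
- connector: Bystander: brass connector, 26 mm in diameter, 28 mm tall. Origin under its centre.
- capacitor: Bystander: capacitor can, 35 mm in diameter, 50 mm tall. Origin under its centre.
- screwdriver: Bystander: screwdriver 160 mm long, lying on the bench. Origin about midway along it.
- spool: Bystander: solder spool, 56 mm in diameter, 40 mm tall. Origin under its centre.
- meter: Bystander: grey hand meter 160 x 80 x 34 mm lying on the bench. Origin under its centre.

How it is judged:
On the way, in this order (a step that is already met when the one before it is completed fails the run):
1. the broken stub lies in the scrap bin, let go (x of stub_mid in the frame of bin between -0.075 and 0.095 m and y of stub_mid in the frame of bin between -0.068 and 0.068 m and height (world z) of stub_mid between 0.02 and 0.1 m and contact force between the fingers and stub below 0.1 N and contact force between stub and bin above 0.1 N), for 0.2 s.
2. the new pin's point is in or just through the upper bushing and not yet in the lower one (horizontal distance between pin and upper_mouth below 0.01 m and height (world z) of pin between 0.075 and 0.135 m), for 0.05 s.
3. the new pin spans both bushings (horizontal distance between pin and lower_mouth below 0.005 m and horizontal distance between pin_neck and upper_mouth below 0.006 m and height (world z) of pin below 0.055 m), for 0.1 s.
At the end, for the whole second after the job is handed in: Gripper holds the pin (over 3 N), still (under 20 mm/s), upright within 0.07 rad, through both bushings: point within 5 mm of the axis and 7 mm or more below the lower lug, head within 6 mm of the axis and 5 mm or more above the upper lug. Stub let go inside the bin (all of step 1 and horizontal distance between pin and lower_mouth below 0.005 m and horizontal distance between pin_neck and upper_mouth below 0.006 m and angle between pin's own z axis and vertical below 0.07 rad and height (world z) of pin between 0.012 and 0.053 m and height (world z) of pin_neck above 0.145 m and linear speed of pin below 0.02 m/s and contact force between the fingers and pin above 3 N); the arm keeps its last pose, push and grip.
It fails at once if another thing on the bench is pushed from its place by more than 30 mm (distance of any of valve, speaker_frame, connector, capacitor, screwdriver, spool, meter from where it was at the start of the episode above 0.03 m).
It also fails if it takes over 64 s, if anything falls off the work surface, if the arm or the gripper's body presses on something with over 40 N, if the wrist force passes 120 N, or if a joint passes its speed limit or range.

## Working session

There is one attempt and no reset: what is moved stays moved. The work goes in short steps, Python scripts to look and compute and a shell command to move; the robot and the scene stay as the last step left them, time stands still between calls to the robot, and variables do not carry over. Pictures are saved under pics/ and viewed, at most 10 in all, crops included, and the job is handed in when it is done.

```bash
mkdir -p pics; cat > h.py <<'E'
import numpy as np, cv2
from rig import r
def cam(n):
    c=r.get_calibration(n); K=np.array(c["intrinsics"])
    if n=="wrist":
        s=r.observe(); T=np.eye(4); T[:3,:3]=s["ee_rot"]; T[:3,3]=s["tool_pos"]
        M=np.linalg.inv(T@np.array(c["hand_eye"])); return K,M[:3,:3],M[:3,3]
    return K,cv2.Rodrigues(np.array(c["rvec"],float))[0],np.array(c["tvec"],float).ravel()
def proj(n,p):
    K,R,t=cam(n); q=K@(R@np.array(p,float)+t); return q[:2]/q[2]
def onz(n,uv,z):
    K,R,t=cam(n); o=-R.T@t; d=R.T@np.linalg.inv(K)@np.array([uv[0],uv[1],1.]); return o+d*(z-o[2])/d[2]
def save(n,f):
    im=r.get_image(n); cv2.imwrite("pics/"+f,im[:,:,::-1]); return im
E
python3 - <<'E'
from h import *
np.set_printoptions(precision=4,suppress=True)
s=r.observe(); print(s)
a=save("scene","s0.png"); b=save("top","t0.png")
for n in("scene","top"):
    K,R,t=cam(n); print(n,K[0,0],-R.T@t,(R.T)[:,2])
    for q in("hinge","stub","pin","stand","bin"):
        print(q,[(np.round(d["extent"],1),round(d["score"],2)) for d in r.find_in(n,q)[:2]])
E
```

```text
{'clock': 0.0, 'q': array([1.0877, 0.3781, 0.0796, 1.2744, 0.    , 1.4605]), 'qd': array([ 0.0006,  0.0001,  0.0006,  0.    ,  0.0022, -0.0007]), 'tau': array([ -0.0007, -46.3606,  26.9874,   0.0208,  -0.0002,   0.    ]), 'tool_pos': array([0.2091, 0.5349, 0.2303]), 'ee_rot': array([[-0.9313,  0.3642, -0.001 ],
       [ 0.3642,  0.9313, -0.0019],
       [ 0.0002, -0.0021, -1.    ]]), 'wrist_force': array([-0.1475,  0.6478, -0.8651]), 'torque': array([-0.0101, -0.0075, -0.0089]), 'grasp_force': 0.0, 'grip_width': 0.08540856328413339}
scene 472.9131610662445 [1.1889 0.0224 0.9117] [-0.586  -0.0135 -0.8102]
hinge [(array([315.4, 203.2,  39.7,  67.5]), 0.75), (array([377.1, 176.7,  14.9,  21.2]), 0.59)]
stub []
pin [(array([455.1, 161.2,  20.4,  40.6]), 0.83), (array([313.2, 177.6,   8.9,  17.5]), 0.34)]
stand [(array([445.2, 186.2,  41.5,  37.5]), 0.71), (array([260.9, 298.6,  30.7,  29.3]), 0.28)]
bin [(array([196.8, 179.9,  84.3,  77.3]), 0.74)]
top 361.7972039298568 [0.4348 0.0046 1.026 ] [ 0.1717  0.0192 -0.985 ]
hinge [(array([334.9, 221.2,  34.3,  48.5]), 0.77), (array([212.1, 245.7,  21.1,   7.6]), 0.48)]
stub [(array([335.1, 205.3,  12.4,  10.2]), 0.65)]
pin [(array([212.8, 244.3,  20.7,  12. ]), 0.41)]
stand [(array([225.6, 248.3,  26.8,  23.2]), 0.92), (array([438.2, 228.2,  72.2,  65.4]), 0.16)]
bin [(array([439.9, 227.5,  74.9,  69.6]), 0.85)]
```

View pics/s0.png

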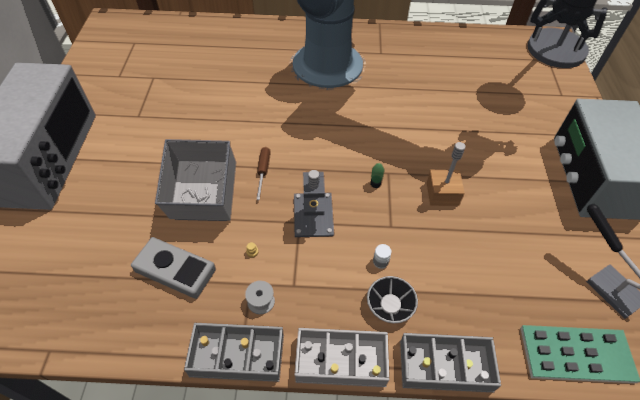

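View pics/t0.png

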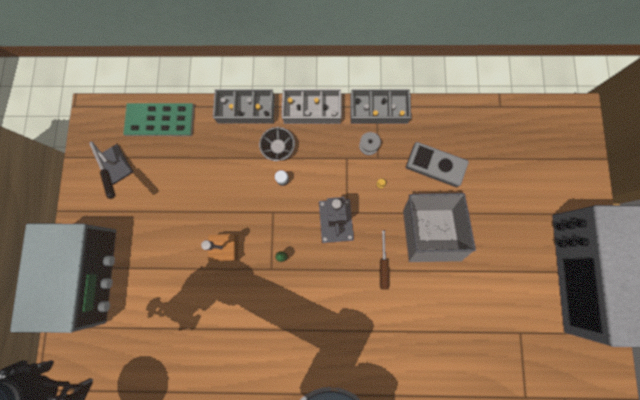

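Scene view: the stub head is at (314,176) on the hinge, the pin head at (460,147) and the bin at (197,180). Top view: stub head (337,203), pin head (207,245), bin (439,228), valve (281,256), screwdriver (384,260).

```bash
python3 - <<'E'
from h import *
np.set_printoptions(precision=4,suppress=True)
def pr(n,uv,z,l): print(l,n,onz(n,uv,z))
pr("scene",(314,175),.176,"stub");pr("top",(337,203),.176,"stub")
pr("scene",(460,146),.172,"pin");pr("top",(207,245),.172,"pin")
for n,l in(("top",[(406,196),(465,196),(472,258),(410,262)]),("scene",[(164,143),(236,143),(232,218),(160,210)])):
    for p in l: pr(n,p,.12,"bin rim")
for p in [(321,199),(350,199),(354,240),(322,242)]: pr("top",p,.008,"base")
for p in [(294,194),(333,194),(334,234),(295,235)]: pr("scene",p,.008,"base")
for p in [(384,232),(384,288)]: pr("top",p,.02,"screwdriver")
pr("top",(281,258),.05,"valve"); pr("top",(281,177),.05,"cap"); pr("top",(381,183),.02,"conn")
E
python3 - <<'E'
import cv2,numpy as np
a=cv2.imread("pics/s0.png")[120:250,270:350];b=cv2.imread("pics/t0.png")[180:260,300:370]
c=cv2.imread("pics/s0.png")[125:235,150:250];d=cv2.imread("pics/t0.png")[180:280,395:485]
f=lambda x:cv2.resize(x,(400,300),interpolation=cv2.INTER_CUBIC)
cv2.imwrite("pics/c0.png",np.vstack([np.hstack([f(a),f(b)]),np.hstack([f(c),f(d)])]))
E
```

```text
stub scene [ 0.584  -0.0096  0.176 ]
stub top [ 0.5792 -0.0128  0.176 ]
pin scene [0.4831 0.2969 0.172 ]
pin top [0.4776 0.2936 0.172 ]
bin rim top [ 0.6078 -0.189   0.12  ]
bin rim top [ 0.6086 -0.3377  0.12  ]
bin rim top [ 0.4537 -0.3458  0.12  ]
bin rim top [ 0.4426 -0.1937  0.12  ]
bin rim scene [ 0.4636 -0.3564  0.12  ]
bin rim scene [ 0.4541 -0.1942  0.12  ]
bin rim scene [ 0.6593 -0.1712  0.12  ]
bin rim scene [ 0.6478 -0.3202  0.12  ]
base top [0.6191 0.0295 0.008 ]
base top [ 0.6196 -0.0533  0.008 ]
base top [ 0.503  -0.0641  0.008 ]
base top [0.4967 0.0255 0.008 ]
base scene [ 0.5073 -0.0616  0.008 ]
base scene [0.5021 0.0318 0.008 ]
base scene [0.6153 0.0375 0.008 ]
base scene [ 0.6227 -0.0502  0.008 ]
screwdriver top [ 0.525  -0.1465  0.02  ]
screwdriver top [ 0.3736 -0.1434  0.02  ]
valve top [0.4508 0.1338 0.05  ]
cap top [0.673  0.1402 0.05  ]
conn top [ 0.6641 -0.1408  0.02  ]
```

View pics/c0.png

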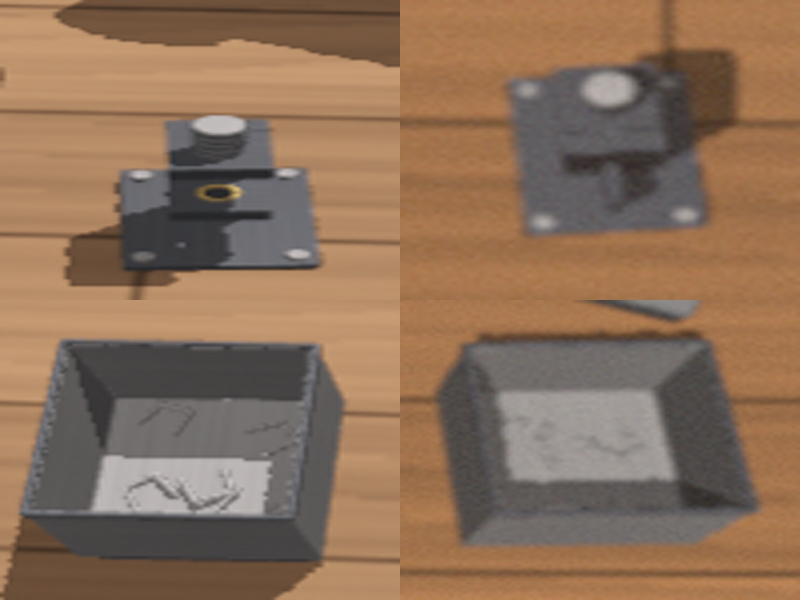

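```bash
cat >> h.py <<'E'
def delta(p,yaw=np.pi):
    s=r.observe(); R=np.array(s["ee_rot"]); c,n=np.cos(yaw),np.sin(yaw)
    D=np.array([[c,n,0],[n,-c,0],[0,0,-1.]])
    return np.round(R.T@(np.array(p)-s["tool_pos"])*1e3,1), np.round(cv2.Rodrigues(R.T@D)[0].ravel(),4)
E
python3 - <<'E'
from h import *
np.set_printoptions(precision=4,suppress=True)
for p in[(410.8,195),(464.8,194.3)]: print("top+x",onz("top",p,.103))
for p in[(475,250),(411,252)]: print("top-x",onz("top",p,.142))
for p in[(156,203),(223,204.6)]: print("sc+x",onz("scene",p,.103))
for p in[(165.5,140.8),(229.5,141.5)]: print("sc-x",onz("scene",p,.142))
print(np.array(r.get_calibration("wrist")["hand_eye"]))
print(delta((.58,-.011,.29)))
E
```

```text
top+x [ 0.6138 -0.2051  0.103 ]
top+x [ 0.6164 -0.3439  0.103 ]
top-x [ 0.4723 -0.3456  0.142 ]
top-x [ 0.4662 -0.1921  0.142 ]
sc+x [ 0.6188 -0.3402  0.103 ]
sc+x [ 0.6152 -0.1994  0.103 ]
sc-x [ 0.477  -0.3442  0.142 ]
sc-x [ 0.4709 -0.2031  0.142 ]
[[-0.002  -0.9631 -0.269   0.0692]
 [ 1.     -0.0018 -0.0012  0.0002]
 [ 0.0006 -0.269   0.9631 -0.1428]
 [ 0.      0.      0.      1.    ]]
(array([-544.2, -374. ,  -58.7]), array([ 0.0001,  0.    , -0.3728]))
```

```bash
python3 -m creep '[{"dx":-34,"dy":-23,"dz":-30,"rz":0},{"dx":-68,"dy":-47,"dz":-59,"rz":-0.06},{"dx":-102,"dy":-70,"dz":-59,"rz":-0.12},{"dx":-136,"dy":-93,"dz":-59,"rz":-0.18},{"dx":-170,"dy":-117,"dz":-59,"rz":-0.24},{"dx":-204,"dy":-140,"dz":-59,"rz":-0.3},{"dx":-238,"dy":-164,"dz":-59,"rz":-0.373},{"dx":-272,"dy":-187,"dz":-59,"rz":-0.373},{"dx":-306,"dy":-210,"dz":-59,"rz":-0.373},{"dx":-340,"dy":-234,"dz":-59,"rz":-0.373},{"dx":-374,"dy":-257,"dz":-59,"rz":-0.373},{"dx":-408,"dy":-280,"dz":-59,"rz":-0.373}]' 1; python3 -c "
from h import *
print(delta((.58,-.011,.28)))"
```

```text
(array([-544.2, -374.1,  -48.7]), array([ 1.000e-04,  0.000e+00, -3.728e-01]))invalid input
```

```bash
python3 -m creep '[{"dx":-34,"dy":-23,"dz":-30,"rx":0,"ry":0,"rz":0},{"dx":-68,"dy":-47,"dz":-59,"rx":0,"ry":0,"rz":-0.06},{"dx":-102,"dy":-70,"dz":-59,"rx":0,"ry":0,"rz":-0.12},{"dx":-136,"dy":-93,"dz":-59,"rx":0,"ry":0,"rz":-0.18},{"dx":-170,"dy":-117,"dz":-59,"rx":0,"ry":0,"rz":-0.24},{"dx":-204,"dy":-140,"dz":-59,"rx":0,"ry":0,"rz":-0.3},{"dx":-238,"dy":-164,"dz":-59,"rx":0,"ry":0,"rz":-0.373},{"dx":-272,"dy":-187,"dz":-59,"rx":0,"ry":0,"rz":-0.373},{"dx":-306,"dy":-210,"dz":-59,"rx":0,"ry":0,"rz":-0.373},{"dx":-340,"dy":-234,"dz":-59,"rx":0,"ry":0,"rz":-0.373},{"dx":-374,"dy":-257,"dz":-59,"rx":0,"ry":0,"rz":-0.373},{"dx":-408,"dy":-280,"dz":-59,"rx":0,"ry":0,"rz":-0.373}]' 1; python3 -c "
from h import *
print(delta((.58,-.011,.28)))"
```

```text
clock: 1.6
tool_pos: [0.4819, 0.1335, 0.2906]
ee_rot: [[-1.0, -0.0, 0.001], [-0.0, 1.0, 0.0], [-0.001, 0.0, -1.0]]
wrist_force: [0.6, 0.9, 0.0]
grip_width: 0.0853
grasp_force: 0.0
(array([ -98.1, -144.5,   10.7]), array([0.0003, 0.0008, 0.    ]))
```

```bash
python3 -m creep '[{"dx":-23,"dy":-34,"dz":0,"rx":0,"ry":0,"rz":0},{"dx":-45,"dy":-67,"dz":0,"rx":0,"ry":0,"rz":0},{"dx":-68,"dy":-100,"dz":5,"rx":0,"ry":0,"rz":0},{"dx":-90,"dy":-133,"dz":10,"rx":0,"ry":0,"rz":0},{"dx":-98,"dy":-144.5,"dz":11,"rx":0,"ry":0,"rz":0},{"dx":-98,"dy":-144.5,"dz":11,"rx":0,"ry":0,"rz":0}]'; python3 - <<'E'
from h import *
save("wrist","w1.png")
for q in("stub","hinge"):
    for d in r.silhouettes("wrist",q)[:2]:
        m=d["region"]; ys,xs=np.nonzero(m); print(q,round(d["score"],2),d["extent"],m.sum(),xs.mean())
for z in(.14,.176): print(z,proj("wrist",(.58,-.011,z)),proj("wrist",(.591,-.011,z)),proj("wrist",(.58,0,z)))
E
```

```text
clock: 2.1
tool_pos: [0.5804, -0.0122, 0.2779]
ee_rot: [[-1.0, 0.004, -0.001], [0.004, 1.0, -0.0], [0.001, -0.0, -1.0]]
wrist_force: [-0.8, 0.9, -0.2]
grip_width: 0.0856
grasp_force: 0.0
stub 0.84 [325.0, 191.6, 26.8, 30.1] 729 323.22908093278465
hinge 0.56 [321.0, 154.5, 77.0, 114.2] 6545 321.32100840336136
hinge 0.37 [88.0, 132.9, 175.2, 172.8] 27443 81.61771672193274
0.14 [318.33293823 190.90961178] [318.38206661 202.42130662] [330.31350292 190.89331162]
0.176 [317.89758449 201.69052729] [317.95825004 214.62000546] [331.50004113 201.67195198]
```

View pics/w1.png

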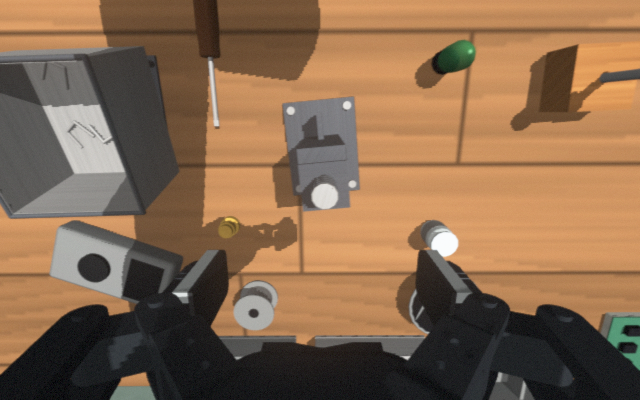

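```bash
python3 -m creep '[{"dx":2,"dy":3,"dz":25,"rx":0,"ry":0,"rz":0},{"dx":3,"dy":4,"dz":55,"rx":0,"ry":0,"rz":0},{"dx":3,"dy":4,"dz":75,"rx":0,"ry":0,"rz":0},{"dx":3,"dy":4,"dz":75,"rx":0,"ry":0,"rz":0},{"dx":3,"dy":4,"dz":75,"rx":0,"ry":0,"rz":0}]'; python3 - <<'E'
from h import *
save("wrist","w2.png")
for d in r.silhouettes("wrist","stub")[:2]:
    m=d["region"]; ys,xs=np.nonzero(m); print(round(d["score"],2),d["extent"],m.sum(),xs.mean())
s=r.observe();print(s["tool_pos"],proj("wrist",s["tool_pos"]),[proj("wrist",(*s["tool_pos"][:2],z)) for z in(.14,.158,.176)])
E
```

```text
clock: 2.67
tool_pos: [0.5745, -0.0034, 0.2042]
ee_rot: [[-1.0, -0.002, -0.002], [-0.002, 1.0, 0.001], [0.002, 0.001, -1.0]]
wrist_force: [-0.2, 0.2, 1.3]
grip_width: 0.0857
grasp_force: 0.0
0.72 [310.5, 228.9, 44.4, 50.6] 1560 309.9217948717949
[ 0.57670676 -0.00423935  0.20635082] [321.19452314 256.62303936] [array([321.38073669, 214.11558296]), array([321.3418221 , 222.99871774]), array([321.29563074, 233.54294145])]
```

View pics/w2.png

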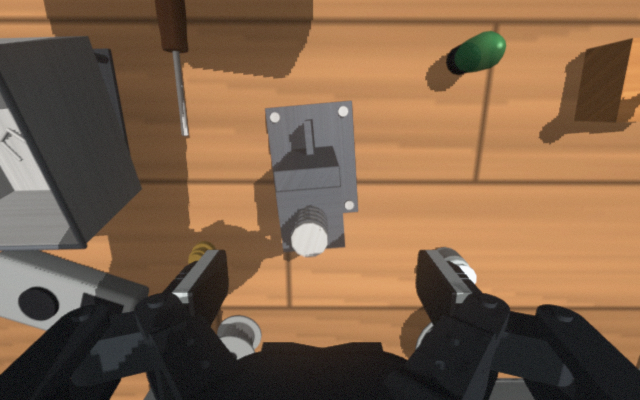

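```bash
python3 -m creep '[{"dx":-3,"dy":-7,"dz":0,"rx":0,"ry":0,"rz":0},{"dx":-3,"dy":-7,"dz":20,"rx":0,"ry":0,"rz":0},{"dx":-3,"dy":-7,"dz":40,"rx":0,"ry":0,"rz":0},{"dx":-3,"dy":-7,"dz":57,"rx":0,"ry":0,"rz":0},{"dx":-3,"dy":-7,"dz":57,"rx":0,"ry":0,"rz":0}]';  python3 -m creep '[{"dx":0,"dy":0,"dz":0,"rx":0,"ry":0,"rz":0},{"dx":0,"dy":0,"dz":0,"rx":0,"ry":0,"rz":0},{"dx":0,"dy":0,"dz":0,"rx":0,"ry":0,"rz":0},{"dx":0,"dy":0,"dz":0,"rx":0,"ry":0,"rz":0},{"dx":0,"dy":0,"dz":0,"rx":0,"ry":0,"rz":0},{"dx":0,"dy":0,"dz":0,"rx":0,"ry":0,"rz":0},{"dx":0,"dy":0,"dz":0,"rx":0,"ry":0,"rz":0},{"dx":0,"dy":0,"dz":0,"rx":0,"ry":0,"rz":0}]' -1 30; python3 - <<'E'
from h import *
P=[]
for i in range(4):
    im=save("wrist","w3.png"); s=r.observe(); P.append(s["tool_pos"])
print(np.array(P),s["wrist_force"],s["grasp_force"],s["grip_width"])
P=[onz("wrist",(0,0),0)];print(s["q"])
E
```

```text
clock: 3.18
tool_pos: [0.578, -0.0124, 0.1453]
ee_rot: [[-1.0, 0.0, -0.003], [0.0, 1.0, 0.0], [0.003, 0.0, -1.0]]
wrist_force: [-1.1, -0.2, -0.5]
grip_width: 0.0853
grasp_force: 0.0
clock: 3.85
tool_pos: [0.5798, -0.0121, 0.1484]
ee_rot: [[-1.0, -0.0, 0.002], [-0.0, 1.0, -0.0], [-0.002, -0.0, -1.0]]
wrist_force: [-1.5, 0.1, 6.6]
grip_width: 0.021
grasp_force: 29.4
[[ 0.57988353 -0.0120815   0.14842126]
 [ 0.57987495 -0.01205309  0.14841844]
 [ 0.57986525 -0.01207517  0.14843809]
 [ 0.57986576 -0.01207829  0.14841386]] [-0.06855211 -0.41667814  6.02306349] 29.367720186710358 0.020922165664701824
[-1.30318269e-01  4.20170904e-01 -7.17436609e-02  1.07676513e+00
  2.49491045e-04 -1.30602989e-01]
```

View pics/w3.png

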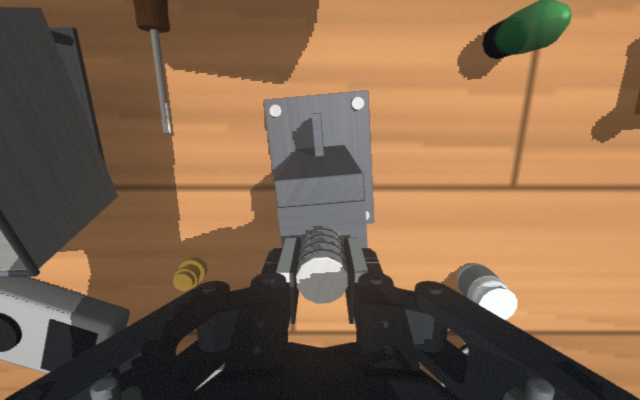

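The stub's ribbed head is held between the pads (head top at about pixel (322,278)), with a 29 N grip. I'll lift it and carry it to the bin.

```bash
python3 -m creep '[{"dx":0,"dy":0,"dz":-15,"rx":0,"ry":0,"rz":0},{"dx":0,"dy":0,"dz":-35,"rx":0,"ry":0,"rz":0},{"dx":0,"dy":0,"dz":-60,"rx":0,"ry":0,"rz":0},{"dx":0,"dy":0,"dz":-80,"rx":0,"ry":0,"rz":0},{"dx":0,"dy":0,"dz":-85,"rx":0,"ry":0,"rz":0},{"dx":4,"dy":-20,"dz":-85,"rx":0,"ry":0,"rz":0},{"dx":10,"dy":-53,"dz":-85,"rx":0,"ry":0,"rz":0},{"dx":17,"dy":-88,"dz":-85,"rx":0,"ry":0,"rz":0},{"dx":24,"dy":-123,"dz":-85,"rx":0,"ry":0,"rz":0},{"dx":31,"dy":-158,"dz":-85,"rx":0,"ry":0,"rz":0},{"dx":38,"dy":-193,"dz":-85,"rx":0,"ry":0,"rz":0},{"dx":44,"dy":-225,"dz":-85,"rx":0,"ry":0,"rz":0}]' ; python3 - <<'E'
from h import *
print(r.find_in("wrist","stub")[:1],delta((.535,-.271,.215)))
E
```

```text
clock: 5.05
tool_pos: [0.5339, -0.2387, 0.2308]
ee_rot: [[-1.0, 0.0, -0.002], [0.0, 1.0, 0.001], [0.002, 0.001, -1.0]]
wrist_force: [-1.0, -0.3, -2.6]
grip_width: 0.0212
grasp_force: 29.9
[{'extent': [321.4, 265.1, 52.6, 75.3], 'score': 0.96}] (array([ -2.4, -26.1,  15.7]), array([-0.0045, -0.003 , -0.0059]))
```

```bash
python3 -m creep '[{"dx":-1,"dy":-26,"dz":0,"rx":0,"ry":0,"rz":0},{"dx":-2,"dy":-32,"dz":20,"rx":0,"ry":0,"rz":0},{"dx":-2,"dy":-32,"dz":50,"rx":0,"ry":0,"rz":0},{"dx":-2,"dy":-32,"dz":80,"rx":0,"ry":0,"rz":0},{"dx":-2,"dy":-32,"dz":105,"rx":0,"ry":0,"rz":0},{"dx":-2,"dy":-32,"dz":117,"rx":0,"ry":0,"rz":0},{"dx":-2,"dy":-32,"dz":117,"rx":0,"ry":0,"rz":0}]' && python3 -m creep '[{"dx":0,"dy":0,"dz":0,"rx":0,"ry":0,"rz":0},{"dx":0,"dy":0,"dz":0,"rx":0,"ry":0,"rz":0},{"dx":0,"dy":0,"dz":0,"rx":0,"ry":0,"rz":0},{"dx":0,"dy":0,"dz":0,"rx":0,"ry":0,"rz":0},{"dx":0,"dy":0,"dz":-25,"rx":0,"ry":0,"rz":0},{"dx":0,"dy":0,"dz":-60,"rx":0,"ry":0,"rz":0},{"dx":0,"dy":0,"dz":-95,"rx":0,"ry":0,"rz":0},{"dx":0,"dy":0,"dz":-130,"rx":0,"ry":0,"rz":0},{"dx":0,"dy":0,"dz":-160,"rx":0,"ry":0,"rz":0},{"dx":0,"dy":0,"dz":-170,"rx":0,"ry":0,"rz":0}]' 0.1; python3 - <<'E'
from h import *
a=save("wrist","w4.png")
for n in("wrist","scene"): 
  r.get_image(n); print(n,r.find_in(n,"stub")[:2])
print(delta((.480,.295,.285)))
E
```

```text
clock: 5.68
tool_pos: [0.5338, -0.2668, 0.11]
ee_rot: [[-1.0, -0.0, -0.008], [-0.0, 1.0, 0.005], [0.008, 0.005, -1.0]]
wrist_force: [0.0, 0.2, -1.3]
grip_width: 0.0209
grasp_force: 30.0
clock: 6.52
tool_pos: [0.5391, -0.2702, 0.2923]
ee_rot: [[-1.0, -0.0, 0.009], [-0.0, 1.0, -0.006], [-0.009, -0.006, -1.0]]
wrist_force: [0.2, 0.4, 1.3]
grip_width: 0.0472
grasp_force: 0.0
wrist []
scene [{'extent': [191.6, 181.9, 30.2, 12.0], 'score': 0.78}]
(array([ 5.670e+01,  5.639e+02, -2.000e-01]), array([ 0.0008, -0.0011,  0.0002]))
```

View pics/w4.png

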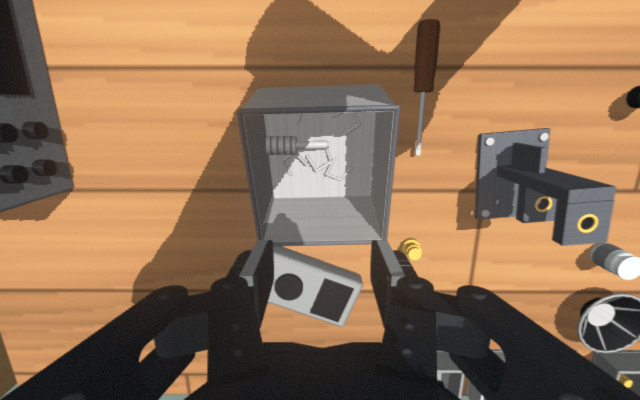

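The stub lies on its side in the bin, near pixel (295,145), and both bushings show open at (588,223) and (543,204). Next I'll go to the pin.

```bash
python3 -m creep '[{"dx":2,"dy":20,"dz":0,"rx":0,"ry":0,"rz":0},{"dx":6,"dy":60,"dz":0,"rx":0,"ry":0,"rz":0},{"dx":10,"dy":100,"dz":0,"rx":0,"ry":0,"rz":0},{"dx":14,"dy":140,"dz":0,"rx":0,"ry":0,"rz":0},{"dx":18,"dy":180,"dz":0,"rx":0,"ry":0,"rz":0},{"dx":22,"dy":220,"dz":0,"rx":0,"ry":0,"rz":0},{"dx":26,"dy":260,"dz":0,"rx":0,"ry":0,"rz":0},{"dx":30,"dy":300,"dz":0,"rx":0,"ry":0,"rz":0},{"dx":34,"dy":340,"dz":0,"rx":0,"ry":0,"rz":0},{"dx":38,"dy":380,"dz":0,"rx":0,"ry":0,"rz":0},{"dx":42,"dy":420,"dz":0,"rx":0,"ry":0,"rz":0},{"dx":46,"dy":460,"dz":0,"rx":0,"ry":0,"rz":0}]' 1; python3 -m creep '[{"dx":5,"dy":40,"dz":0,"rx":0,"ry":0,"rz":0},{"dx":10,"dy":80,"dz":20,"rx":0,"ry":0,"rz":0},{"dx":11,"dy":104,"dz":50,"rx":0,"ry":0,"rz":0},{"dx":11,"dy":104,"dz":75,"rx":0,"ry":0,"rz":0},{"dx":11,"dy":104,"dz":82,"rx":0,"ry":0,"rz":0},{"dx":11,"dy":104,"dz":82,"rx":0,"ry":0,"rz":0},{"dx":11,"dy":104,"dz":82,"rx":0,"ry":0,"rz":0}]'; python3 - <<'E'
from h import *
save("wrist","w5.png")
for d in r.silhouettes("wrist","pin")[:2]:
    m=d["region"]; ys,xs=np.nonzero(m); print(round(d["score"],2),d["extent"],m.sum(),xs.mean())
s=r.observe();t=s["tool_pos"];print(t,proj("wrist",(*t[:2],.172)),proj("wrist",(t[0]+.01,t[1]+.01,.172)))
E
```

```text
clock: 7.77
tool_pos: [0.4894, 0.1925, 0.2835]
ee_rot: [[-1.0, -0.0, -0.003], [-0.0, 1.0, -0.001], [0.003, -0.001, -1.0]]
wrist_force: [0.1, -0.2, -0.0]
grip_width: 0.0855
grasp_force: 0.0
clock: 8.35
tool_pos: [0.4795, 0.2939, 0.203]
ee_rot: [[-1.0, 0.001, -0.002], [0.001, 1.0, -0.001], [0.002, -0.001, -1.0]]
wrist_force: [0.1, -0.3, 0.9]
grip_width: 0.0851
grasp_force: 0.0
0.58 [323.9, 180.2, 76.8, 80.5] 4908 325.9166666666667
0.57 [326.5, 215.7, 37.7, 71.0] 1692 325.8581560283688
[0.48109723 0.29434619 0.20489548] [321.24786464 231.96593092] [337.94293282 247.45852156]
```

View pics/w5.png

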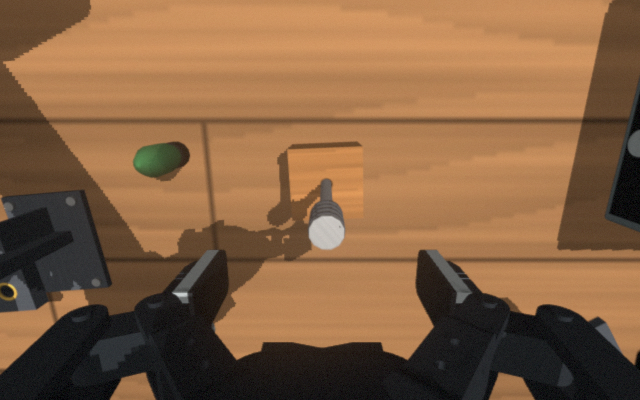

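The pin head's top is at pixel (326,233), about 3 mm to the +y side of the tool centre. I'll shift, descend and grip.

```bash
python3 -m creep '[{"dx":-0.6,"dy":3,"dz":0,"rx":0,"ry":0,"rz":0},{"dx":-0.6,"dy":3,"dz":20,"rx":0,"ry":0,"rz":0},{"dx":-0.6,"dy":3,"dz":45,"rx":0,"ry":0,"rz":0},{"dx":-0.6,"dy":3,"dz":61,"rx":0,"ry":0,"rz":0},{"dx":-0.6,"dy":3,"dz":61,"rx":0,"ry":0,"rz":0}]';  python3 -m creep '[{"dx":0,"dy":0,"dz":0,"rx":0,"ry":0,"rz":0},{"dx":0,"dy":0,"dz":0,"rx":0,"ry":0,"rz":0},{"dx":0,"dy":0,"dz":0,"rx":0,"ry":0,"rz":0},{"dx":0,"dy":0,"dz":0,"rx":0,"ry":0,"rz":0},{"dx":0,"dy":0,"dz":0,"rx":0,"ry":0,"rz":0},{"dx":0,"dy":0,"dz":0,"rx":0,"ry":0,"rz":0},{"dx":0,"dy":0,"dz":0,"rx":0,"ry":0,"rz":0},{"dx":0,"dy":0,"dz":0,"rx":0,"ry":0,"rz":0}]' -1 40; python3 - <<'E'
from h import *
im=save("wrist","w6.png"); s=r.observe(); print(s["tool_pos"],s["wrist_force"],s["torque"])
a=cv2.imread("pics/w3.png")[200:320,250:400]; b=im[200:320,250:400,::-1]
cv2.imwrite("pics/cmp.png",cv2.resize(np.hstack([a,b]),(800,320),interpolation=cv2.INTER_CUBIC))
E
```

```text
clock: 8.87
tool_pos: [0.4793, 0.2968, 0.1401]
ee_rot: [[-1.0, 0.001, -0.004], [0.001, 1.0, -0.002], [0.004, -0.002, -1.0]]
wrist_force: [-0.6, -0.9, -0.1]
grip_width: 0.0853
grasp_force: 0.0
clock: 9.53
tool_pos: [0.4814, 0.2982, 0.1434]
ee_rot: [[-1.0, -0.0, 0.002], [-0.0, 1.0, 0.001], [-0.002, 0.001, -1.0]]
wrist_force: [-0.7, 0.1, 5.4]
grip_width: 0.0207
grasp_force: 39.0
[0.48142544 0.29820134 0.1433321 ] [-0.20828858 -0.91103668  6.03334798] [-0.10332259  0.03136194  0.02017513]
```

View pics/cmp.png

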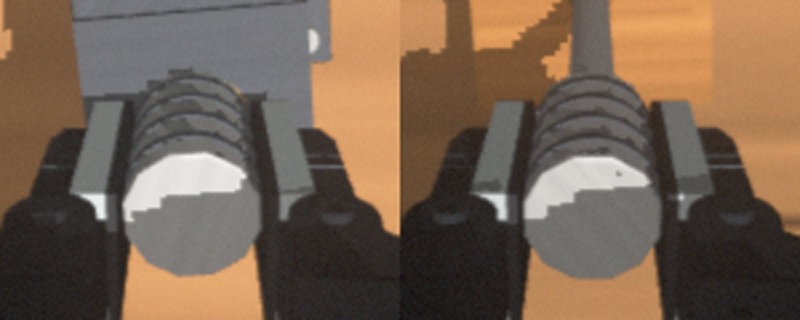

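The pin head sits in the pads almost exactly as the stub did, about 1 px different, so the stub's grasp position can be used as the insertion position. I'll lift it and move above the hinge.

```bash
python3 -m creep '[{"dx":0,"dy":0,"dz":-10,"rx":0,"ry":0,"rz":0},{"dx":0,"dy":0,"dz":-25,"rx":0,"ry":0,"rz":0},{"dx":0,"dy":0,"dz":-45,"rx":0,"ry":0,"rz":0},{"dx":0,"dy":0,"dz":-65,"rx":0,"ry":0,"rz":0},{"dx":0,"dy":0,"dz":-85,"rx":0,"ry":0,"rz":0},{"dx":0,"dy":0,"dz":-105,"rx":0,"ry":0,"rz":0},{"dx":0,"dy":0,"dz":-125,"rx":0,"ry":0,"rz":0},{"dx":0,"dy":0,"dz":-145,"rx":0,"ry":0,"rz":0},{"dx":0,"dy":0,"dz":-155,"rx":0,"ry":0,"rz":0},{"dx":0,"dy":0,"dz":-155,"rx":0,"ry":0,"rz":0}]' && python3 -m creep '[{"dx":-4,"dy":-12,"dz":0,"rx":0,"ry":0,"rz":0},{"dx":-13,"dy":-40,"dz":0,"rx":0,"ry":0,"rz":0},{"dx":-24,"dy":-75,"dz":0,"rx":0,"ry":0,"rz":0},{"dx":-35,"dy":-110,"dz":0,"rx":0,"ry":0,"rz":0},{"dx":-46,"dy":-145,"dz":0,"rx":0,"ry":0,"rz":0},{"dx":-57,"dy":-180,"dz":0,"rx":0,"ry":0,"rz":0},{"dx":-68,"dy":-215,"dz":0,"rx":0,"ry":0,"rz":0},{"dx":-79,"dy":-250,"dz":0,"rx":0,"ry":0,"rz":0},{"dx":-89,"dy":-280,"dz":0,"rx":0,"ry":0,"rz":0},{"dx":-96,"dy":-302,"dz":0,"rx":0,"ry":0,"rz":0},{"dx":-98.4,"dy":-310,"dz":0,"rx":0,"ry":0,"rz":0},{"dx":-98.4,"dy":-310,"dz":0,"rx":0,"ry":0,"rz":0}]'; python3 - <<'E'
from h import *
P=[]
for i in range(5): im=save("wrist","w7.png"); P.append(r.observe()["tool_pos"])
scn=save("scene","s7.png"); top=save("top","t7.png")
print(np.mean(P,0),np.std(P,0),r.observe()["q"])
a=im[100:300,220:420,::-1]; b=scn[90:240,260:390,::-1]
cv2.imwrite("pics/c7.png",np.hstack([cv2.resize(a,(400,400),interpolation=cv2.INTER_CUBIC),cv2.resize(b,(347,400),interpolation=cv2.INTER_CUBIC)]))
print(proj("scene",(.5798,-.012,.14)),proj("wrist",(.5798,-.012,.14)))
E
```

```text
clock: 10.42
tool_pos: [0.4814, 0.2983, 0.3]
ee_rot: [[-1.0, -0.0, 0.003], [-0.0, 1.0, 0.002], [-0.003, 0.002, -1.0]]
wrist_force: [-0.6, -0.2, -2.1]
grip_width: 0.021
grasp_force: 39.5
clock: 11.42
tool_pos: [0.5786, -0.0145, 0.2955]
ee_rot: [[-1.0, 0.003, -0.003], [0.003, 1.0, 0.0], [0.003, 0.0, -1.0]]
wrist_force: [0.6, 0.5, -2.0]
grip_width: 0.0208
grasp_force: 39.6
[ 0.57837458 -0.01144105  0.29661469] [0.00011677 0.00077809 0.00046886] [-1.28406707e-01  3.82545855e-01  2.58290141e-01  1.44653695e+00
  2.93254525e-04 -1.30494602e-01]
[312.94710421 184.42801071] [320.22627001 185.93991628]
```

View pics/c7.png

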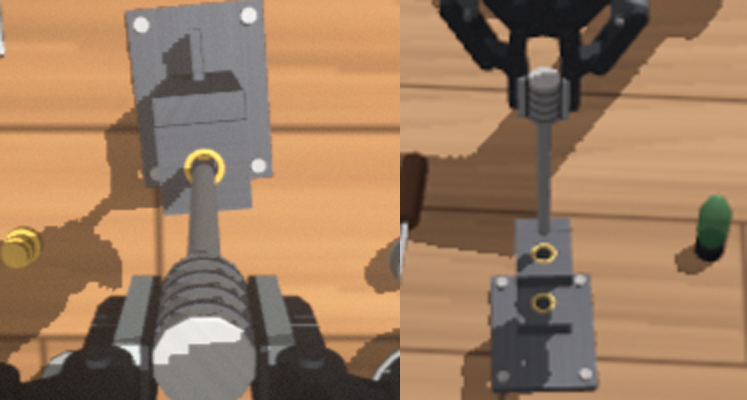

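```bash
python3 - <<'E'
from h import *
print(onz("scene",(313.6,184.8),.14),onz("scene",(313.9,176.9),.159),onz("scene",(313.9,176.9),.162))
print(onz("wrist",(322,183),.14),r.observe()["tool_pos"])
E
```

```text
[ 0.58070609 -0.01059183  0.14      ] [ 0.57505264 -0.01029583  0.159     ] [ 0.57749931 -0.01016545  0.162     ]
[ 0.57687494 -0.01027639  0.14      ] [ 0.57879303 -0.01081476  0.29742534]
```

```bash
python3 -m creep '[{"dx":0,"dy":0,"dz":8,"rx":0,"ry":0,"rz":0},{"dx":0,"dy":0,"dz":14,"rx":0,"ry":0,"rz":0},{"dx":0,"dy":0,"dz":18,"rx":0,"ry":0,"rz":0},{"dx":0,"dy":0,"dz":21,"rx":0,"ry":0,"rz":0},{"dx":0,"dy":0,"dz":23,"rx":0,"ry":0,"rz":0},{"dx":0,"dy":0,"dz":25,"rx":0,"ry":0,"rz":0}]'; python3 -m creep '[{"dx":0,"dy":0,"dz":2,"rx":0,"ry":0,"rz":0},{"dx":0,"dy":0,"dz":4,"rx":0,"ry":0,"rz":0},{"dx":0,"dy":0,"dz":4,"rx":0,"ry":0,"rz":0}]'
```

```text
clock: 12.27
tool_pos: [0.5791, -0.012, 0.272]
ee_rot: [[-1.0, -0.0, 0.0], [-0.0, 1.0, 0.0], [-0.0, 0.0, -1.0]]
wrist_force: [0.6, -0.0, -0.5]
grip_width: 0.0208
grasp_force: 39.6
clock: 12.52
tool_pos: [0.5793, -0.0119, 0.2681]
ee_rot: [[-1.0, -0.0, 0.0], [-0.0, 1.0, 0.001], [-0.0, 0.001, -1.0]]
wrist_force: [0.9, 0.8, -2.8]
grip_width: 0.0204
grasp_force: 39.5
```

Point is at about z = 0.131 with no contact force, so it's in the mouth. I'll continue carefully.

```bash
python3 -m creep '[{"dx":0,"dy":0,"dz":3,"rx":0,"ry":0,"rz":0},{"dx":0,"dy":0,"dz":6,"rx":0,"ry":0,"rz":0},{"dx":0,"dy":0,"dz":9,"rx":0,"ry":0,"rz":0},{"dx":0,"dy":0,"dz":12,"rx":0,"ry":0,"rz":0},{"dx":0,"dy":0,"dz":12,"rx":0,"ry":0,"rz":0}]'; python3 - <<'E'
from h import *
im=r.get_image("scene")
for d in r.silhouettes("scene","pin")[:2]:
    m=d["region"]; ys,xs=np.nonzero(m); print(round(d["score"],2),d["extent"],m.sum())
    for y in range(ys.min(),ys.max()+1,6): print(y,xs[ys==y].min(),xs[ys==y].max())
h=cv2.cvtColor(im,cv2.COLOR_RGB2HSV)[165:215,295:335]
k=(h[...,0]>18)&(h[...,0]<32)&(h[...,1]>130)
for a in np.argwhere(k): print(a[::-1]+[295,165],end=" ")
s=r.observe();print(s["wrist_force"],s["torque"],s["tool_pos"],proj("scene",(.58,-.011,.14)),proj("scene",(.58,-.011,.075)))
E
```

```text
clock: 12.93
tool_pos: [0.5789, -0.0119, 0.2555]
ee_rot: [[-1.0, -0.0, -0.001], [-0.0, 1.0, 0.0], [0.001, 0.0, -1.0]]
wrist_force: [0.8, 1.4, -3.1]
grip_width: 0.0211
grasp_force: 39.5
0.94 [313.2, 157.3, 14.6, 53.3] 400
131 311 315
137 307 318
143 308 318
149 308 318
155 311 315
161 311 315
167 311 315
173 311 315
179 311 315
185 312 315
[310 202] [310 203] [310 204] [311 205] [ 1.28793002  1.14123323 -2.53700603] [ 0.40345314 -0.42595401  0.03362475] [ 0.57897398 -0.01197393  0.25580915] [313.42243258 184.52473147] [313.41635463 202.95325981]
```

```bash
python3 -m creep '[{"dx":0,"dy":0,"dz":4,"rx":0,"ry":0,"rz":0},{"dx":0,"dy":0,"dz":8,"rx":0,"ry":0,"rz":0},{"dx":0,"dy":0,"dz":13,"rx":0,"ry":0,"rz":0},{"dx":0,"dy":0,"dz":18,"rx":0,"ry":0,"rz":0},{"dx":0,"dy":0,"dz":23,"rx":0,"ry":0,"rz":0},{"dx":0,"dy":0,"dz":28,"rx":0,"ry":0,"rz":0},{"dx":0,"dy":0,"dz":33,"rx":0,"ry":0,"rz":0},{"dx":0,"dy":0,"dz":37,"rx":0,"ry":0,"rz":0},{"dx":0,"dy":0,"dz":37,"rx":0,"ry":0,"rz":0}]'; python3 -c "
from h import *
for i in range(3):
    r.get_image('scene'); s=r.observe(); print(s['wrist_force'],s['torque'],s['tool_pos'])"
```

```text
clock: 13.78
tool_pos: [0.5787, -0.012, 0.2181]
ee_rot: [[-1.0, -0.0, -0.001], [-0.0, 1.0, 0.0], [0.001, 0.0, -1.0]]
wrist_force: [2.1, 0.9, -2.5]
grip_width: 0.0207
grasp_force: 39.5
[ 2.13688331  2.10600858 -3.47586767] [ 0.51006178 -0.63025982  0.03055852] [ 0.57875269 -0.01196505  0.21841739]
[ 1.35790792  1.06907301 -3.93647428] [ 0.51068161 -0.63787001  0.00978736] [ 0.57884553 -0.01198284  0.21869356]
[ 1.9992669   2.20721674 -4.28893494] [ 0.55213092 -0.55187373 -0.01844055] [ 0.57891614 -0.01198308  0.21889093]
```

The side force (+2, +1.5 N) says the bore centre lies slightly towards +x and +y, so I'll shift about 1 mm that way.

```bash
python3 -m creep '[{"dx":-0.6,"dy":0.5,"dz":0,"rx":0,"ry":0,"rz":0},{"dx":-1.2,"dy":1,"dz":0,"rx":0,"ry":0,"rz":0},{"dx":-1.2,"dy":1,"dz":0,"rx":0,"ry":0,"rz":0},{"dx":-1.2,"dy":1,"dz":0,"rx":0,"ry":0,"rz":0}]'; python3 -c "
from h import *
for i in range(3):
    r.get_image('scene'); s=r.observe(); print(s['wrist_force'],s['torque'],s['tool_pos'])"
```

```text
clock: 14.27
tool_pos: [0.58, -0.0115, 0.2194]
ee_rot: [[-1.0, -0.0, -0.001], [-0.0, 1.0, -0.001], [0.001, -0.001, -1.0]]
wrist_force: [1.1, -0.4, -2.6]
grip_width: 0.0207
grasp_force: 39.6
[-0.25365353 -0.20856382 -2.14575069] [-0.00296703 -0.00246595 -0.02107425] [ 0.58004187 -0.01139313  0.21939341]
[ 0.54963731 -0.3373484  -1.57337754] [-0.0152211  -0.06583054 -0.01852728] [ 0.58007283 -0.0113587   0.21938012]
[ 0.84472918  0.30995855 -1.37444032] [-0.03968926 -0.01860072  0.07017346] [ 0.58009116 -0.0112795   0.21935564]
```

```bash
python3 -m creep '[{"dx":-0.5,"dy":0.4,"dz":2,"rx":0,"ry":0,"rz":0},{"dx":-0.5,"dy":0.4,"dz":5,"rx":0,"ry":0,"rz":0},{"dx":-0.5,"dy":0.4,"dz":8,"rx":0,"ry":0,"rz":0},{"dx":-0.5,"dy":0.4,"dz":11,"rx":0,"ry":0,"rz":0},{"dx":-0.5,"dy":0.4,"dz":14,"rx":0,"ry":0,"rz":0},{"dx":-0.5,"dy":0.4,"dz":14,"rx":0,"ry":0,"rz":0}]'; python3 -c "
from h import *
for i in range(2):
    r.get_image('scene'); s=r.observe(); print(s['wrist_force'],s['torque'],s['tool_pos'])"
```

```text
clock: 14.92
tool_pos: [0.5802, -0.0106, 0.2043]
ee_rot: [[-1.0, -0.0, -0.002], [-0.0, 1.0, 0.0], [0.002, 0.0, -1.0]]
wrist_force: [0.3, -0.5, -1.4]
grip_width: 0.0207
grasp_force: 39.6
[-0.65210108  0.17194051 -1.90742125] [-0.04776123 -0.00358908  0.05364656] [ 0.58038106 -0.0106389   0.20469076]
[-0.17690656 -0.46310137 -2.55196331] [ 0.00938448  0.0497028  -0.03991763] [ 0.580613   -0.01065628  0.2050346 ]
```

The point is at about z = 0.067, inside the lower bushing and touching nothing. I'll go down the rest of the way.

```bash
python3 -m creep '[{"dx":0,"dy":0,"dz":3,"rx":0,"ry":0,"rz":0},{"dx":0,"dy":0,"dz":7,"rx":0,"ry":0,"rz":0},{"dx":0,"dy":0,"dz":12,"rx":0,"ry":0,"rz":0},{"dx":0,"dy":0,"dz":17,"rx":0,"ry":0,"rz":0},{"dx":0,"dy":0,"dz":22,"rx":0,"ry":0,"rz":0},{"dx":0,"dy":0,"dz":27,"rx":0,"ry":0,"rz":0},{"dx":0,"dy":0,"dz":32,"rx":0,"ry":0,"rz":0},{"dx":0,"dy":0,"dz":36,"rx":0,"ry":0,"rz":0},{"dx":0,"dy":0,"dz":37,"rx":0,"ry":0,"rz":0},{"dx":0,"dy":0,"dz":37,"rx":0,"ry":0,"rz":0}]'; python3 -c "
from h import *
for i in range(4):
    r.get_image('scene'); s=r.observe(); print(s['wrist_force'],s['torque'],s['tool_pos'])
for q in('pin','stub'): print(q,[(d['extent'],d['score']) for d in r.find_in('scene',q)[:1]])
print(proj('scene',(.5805,-.0105,.196)),proj('scene',(.5805,-.0105,.16)),proj('scene',(.5805,-.0105,.14)))"
```

```text
clock: 15.85
tool_pos: [0.5805, -0.0106, 0.1678]
ee_rot: [[-1.0, -0.0, -0.001], [-0.0, 1.0, 0.0], [0.001, 0.0, -1.0]]
wrist_force: [0.2, 0.2, -1.9]
grip_width: 0.0207
grasp_force: 39.6
[ 0.34981555 -0.30750153 -0.98218362] [-0.02969793 -0.04417209  0.01384743] [ 0.58075083 -0.01068948  0.16819748]
[ 0.21353327 -0.52424734 -2.09089673] [ 0.04686527 -0.02556476  0.04747309] [ 0.5809585  -0.0106873   0.16850044]
[-0.00317613 -1.28389626 -0.98730919] [-0.01210107 -0.01775944 -0.01868219] [ 0.58105676 -0.01071466  0.16861113]
[-0.7150992   0.42292117 -1.55009824] [-0.01203295  0.03613629 -0.03149178] [ 0.58109666 -0.01071443  0.16866373]
pin []
stub [([190.7, 181.2, 33.2, 12.5], 0.81)]
[313.66638321 167.19040232] [313.65541022 178.65114964] [313.64959571 184.72411849]
```

```bash
python3 -m creep '[{"dx":0,"dy":0,"dz":0,"rx":0,"ry":0,"rz":0},{"dx":0,"dy":0,"dz":0,"rx":0,"ry":0,"rz":0},{"dx":0,"dy":0,"dz":0,"rx":0,"ry":0,"rz":0},{"dx":0,"dy":0,"dz":0,"rx":0,"ry":0,"rz":0}]'; python3 -c "
from h import *
r.get_image('wrist'); print([(d['extent'],d['score']) for d in r.find_in('wrist','pin')[:2]])
a=cv2.imread('pics/w6.png')[255:300,295:350].astype(float); b=r.get_image('wrist')[255:300,295:350,::-1].astype(float)
print(cv2.phaseCorrelate(a.mean(2),b.mean(2)))
print(r.close_job())"
```

```text
clock: 16.48
tool_pos: [0.5808, -0.0107, 0.1684]
ee_rot: [[-1.0, -0.0, 0.0], [-0.0, 1.0, 0.0], [-0.0, 0.0, -1.0]]
wrist_force: [1.0, -0.4, -1.7]
grip_width: 0.0209
grasp_force: 39.6
[([320.9, 264.5, 55.1, 83.7], 0.88)]
((-0.05608044744308316, 0.5531862125576517), 0.828690392043861)
the job is handed in; nothing more can be done
None
```

The job is handed in, though no verdict came back: the stub lies in the scrap bin, and the gripper holds the new pin upright through both bushings with about 40 N, its point roughly 29 mm below the lower lug and its head about 21 mm above the upper one.

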